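Load the jar rack and hold its retaining rod in place

TASK

Stand the two small jars upright in the jar rack, one in each cell, and let go of them. Then take the retaining rod by its wooden handle and thread it, from either end of the rack, through one brass bushing, over the jar lids and on through the other bushing, until its tip stands about 15 mm out beyond the second bushing. Finish while still holding the rod there by its handle, still and not levered hard against the bushings, and leave the cup, the screwdriver and the flat tin where they are.

Things in the scene. Friction and masses are not known exactly. Their poses are not given: they have to be found in the camera images.
- rack: Jar rack fixed to the bench: wooden tray 64 x 123 mm, walls and divider 5 mm thick, 34 mm high, floor 5 mm thick, two cells 54 mm square inside, in a row along its y axis. Beyond each end a steel upright 24 mm wide carries a brass bushing block (see bushing_a, bushing_b). Origin: centre of its underside; z up; y runs along the row, roughly to the robot's left (turned at most 0.25 rad).
- cell_a (a point): Centre of the floor of the rack's cell on its +y side (rack frame 0, 29.5, 5 mm).
- cell_b (a point): Centre of the floor of the rack's cell on its -y side (rack frame 0, -29.5, 5 mm).
- bushing_a (a point): Centre of the outer mouth of the bushing at the rack's +y end (rack frame 0, 77.5, 84 mm). Brass block 28 mm square, 16 mm long, 70 to 98 mm above the bench; bore 14 mm with a chamfered outer mouth. Both bores lie on one level axis along the rack's y, 84 mm above the bench.
- bushing_b (a point): Centre of the outer mouth of the same bushing at the rack's -y end (rack frame 0, -77.5, 84 mm).
- jar1: One of two equal clear glass jars with aluminium lids, 44 mm in diameter and 66 mm tall, 100 to 170 g, standing upright on the bench at the robot's left. Origin: centre of its underside; z up.
- jar2: The other jar, the same in all respects (either jar may go in either cell).
- rod: Retaining rod, 60 to 110 g, flat on the bench at the robot's right. Dark wooden handle block 40 long (x), 14 wide (y, flat sides to grip), 28 mm tall; from its front face an aluminium rod, 10 mm in diameter, runs 200 mm along +x. Undersides level: the rod's axis is 5 mm above the underside. Origin: centre of the handle's underside; x to the tip, z up.
- rod_tip (a point): Tip of the rod, on its axis (rod frame 220, 0, 5 mm); the last 12 mm taper to 5 mm in diameter.
- rod_root (a point): Where the rod leaves the handle, on its axis (rod frame 20, 0, 5 mm).
- cup: Bystander: a white cup, 72 mm across and 55 mm tall, beyond the work. Origin: centre of its underside.
- driver: Bystander: a screwdriver with a wooden handle, 170 mm long, lying on the bench before the rack, on the robot's side. Origin under its middle, x towards its tip.
- tin: Bystander: a flat round steel tin, 52 mm across and 18 mm high, beyond the rack. Origin: centre of its underside.

How it is judged:
By the outcome, as a careful person would: the job done as asked, in the order asked, and still so for the second after the job is handed in, while the arm keeps its last pose, push and grip.
It also fails if it takes over 72 s, if anything falls off the work surface, if the arm or the gripper's body presses on something with over 40 N, if the wrist force passes 120 N, or if a joint passes its speed limit or range.

ROBOT

A 6-joint arm with a two-finger parallel gripper is mounted at the origin on the work surface. World frame = base frame: x ahead of the robot, y to its left, z up, the work surface at z = 0. Lengths are in m, angles in rad, forces in N, time in s.
With the tool pointing down it reaches from about 0.35 to 0.725 m from the base axis. Payload 6 kg.
Tool frame: the origin (TCP) lies between the finger pads; the fingertips stand 14 mm ahead of it and the grasp point (between the pads) lies 5 mm behind it (bot.tips_ahead is the distance from the TCP to the fingertips, in m); z points along the fingers, y is the line along which they close (so a half turn about z gives the same grasp; the last joint's range is limited). The gripper opens to 85 mm and grips with 20 to 120 N. Pads are 22 mm wide; open, the fingers measure 114 mm over their backs; the gripper's body (76 mm by 85 mm) begins 54 mm behind the grasp point. The pads swing forward as they close: fully open they stand 13 mm farther back than shut.
Start: joints at [-0.93, 0.04, 0.085, 0, -1.615, -0.334], TCP at [0.181, -0.572, 0.245] pointing down, gripper open.
Joint ranges: [-2.56, 2.56], [-1.29, 2.01], [-1.08, 1.49], [-3.29, 1.98], [-2.81, -0.18], [-2.99, 2.99]. Speed limits (rad/s): [2.57, 2.57, 3.01, 3.14, 3.14, 3.14].

INTERFACE

Orientations are given as a unit quaternion [x, y, z, w].
In Python, from station import bot, vision gives the robot as it stands (bot), with the cameras (vision).
- The arm moves only by the shell command python3 shift.py FILE, which reads ROWS from the file FILE. ROWS is a JSON list of rows, 1 to 8 of them, each written [opening, [dx, dy, dz], [rx, ry, rz]]: the finger opening in m, then dx, dy, dz in normalised numbers (1 is 0.8 m), then a rotation vector rx, ry, rz in a scale on which 1.0 is 180 degrees; each row shifts and turns the commanded pose from where the row before left it, along the tool's axes as they then stand; what a row does not reach is not made up. A row lasts 1/12 s, in which the tool goes at most 0.0417 m and 0.125 rad, less where a joint would pass 70% of its speed; a pose out of reach is approached as far as the arm can. The fingers move at their own pace and stop on an object; the grip force is fixed at half the most. Time passes only in rows, so rows that do not move let the fingers close. It prints the time, the measured TCP pose, the force, the opening and the grip force at its end. No shift or turn number may pass 1 either way. Input that does not fit is refused with a message, and nothing moves.
- bot.read_state(): the state, without advancing time (a new reading comes with each control period).
- vision.capture(name): name is "scene" or "top"; returns a dict with "color" (480x640x3 uint8, red, green, blue), "K" (3x3 intrinsics, pixels), "dist_coeffs" ([k1, k2, p1, p2, k3] as OpenCV has them; the pictures are not rectified), "T" (4x4, takes a point from camera to world coordinates). Camera axes: x right, y down, z forward; pixel columns grow to the right and rows downward; lengths in m; the calibration is good to about 2 mm. A picture is of the moment at which its call begins. There is no depth.
- bot.hand_in(): hands the job in; it is judged then, once.
The state is a dict: "time": time; "joint_pos": joint angles; "qd": joint speeds; "effort": joint torques, N m; "tool_pos": TCP position; "eef_rot": TCP orientation; "contact_force": force on the tool from outside, world axes, zero at the start; "wrist_torque": the same for the moment, N m; "width": finger opening in m; "grasp_force": force on a finger pad.
Only numpy, scipy, OpenCV 4.12 (cv2) and the standard library are available. Lean on these libraries where they do the work, as an engineer would, in place of code of your own. Each camera call takes 0.05 s, during which the arm holds its last target. There are 200 camera calls.

## Working session

There is one attempt and no reset: what is moved stays moved. The work goes in short steps, Python scripts to look and compute and a shell command to move; the robot and the scene stay as the last step left them, time stands still between calls to the robot, and variables do not carry over. Pictures are saved under pics/ and viewed, at most 10 in all, crops included, and the job is handed in when it is done.

```bash
ls; mkdir -p pics; python3 - <<'E'
from station import bot, vision
import cv2,numpy as np
for n in("scene","top"):
    c=vision.capture(n);np.savez(f"pics/{n}0.npz",**c);cv2.imwrite(f"pics/{n}0.png",c["color"][:,:,::-1])
    print(n,c["K"].tolist(),c["dist_coeffs"],np.round(c["T"],4).tolist())
s=bot.read_state();print(s)
E
```

```text
pics
shift.py
station.py
scene [[495.0412561774941, 0.0, 320.723194224719], [0.0, 495.0412561774941, 241.59656021421532], [0.0, 0.0, 1.0]] [-0.06318186  0.          0.          0.          0.        ] [[-0.6474, 0.6504, -0.3972, 1.0152], [0.762, 0.563, -0.3201, 0.3798], [0.0155, -0.5099, -0.8601, 1.0974], [0.0, 0.0, 0.0, 1.0]]
top [[579.5851410698511, 0.0, 320.4698257044384], [0.0, 579.5851410698511, 239.7884469457473], [0.0, 0.0, 1.0]] [0.06112516 0.         0.         0.         0.        ] [[-0.0185, -0.9929, 0.1175, 0.4356], [-0.9998, 0.0172, -0.012, 0.0064], [0.0099, -0.1177, -0.993, 1.1641], [0.0, 0.0, 0.0, 1.0]]
{'time': 0.1, 'joint_pos': array([-9.30294000e-01,  4.07859775e-02,  8.39171778e-02, -4.04532413e-04,
       -1.61547799e+00, -3.33722418e-01]), 'qd': array([-0.00242476,  0.00051454,  0.00292695,  0.00155481, -0.00033973,
       -0.00024068]), 'effort': array([-4.38094576e-03, -3.69344437e+01,  3.48282015e+01,  6.95162147e+00,
       -4.47657410e-03,  6.54319223e-06]), 'tool_pos': array([ 0.18120224, -0.57170958,  0.24436361]), 'eef_rot': array([-1.52797881e-01,  9.88257135e-01,  7.79646931e-04, -1.84298954e-04]), 'contact_force': array([-0.36575005,  0.63477949, -0.05244673]), 'wrist_torque': array([ 0.02184097, -0.01393807,  0.03033233]), 'grasp_force': 0.0, 'width': 0.08569628676330023}
```

View pics/scene0.png

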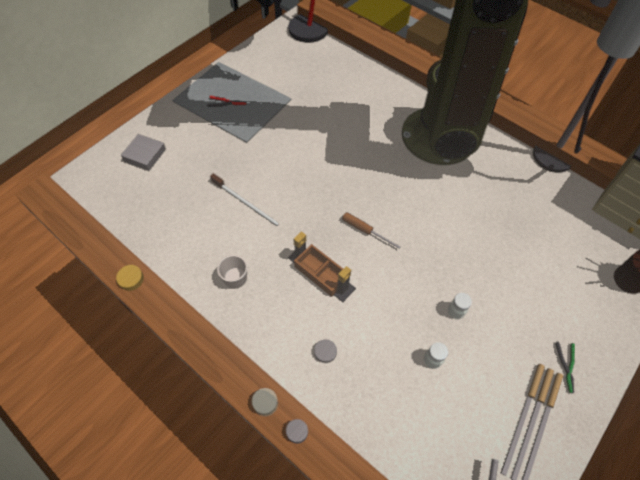

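View pics/top0.png

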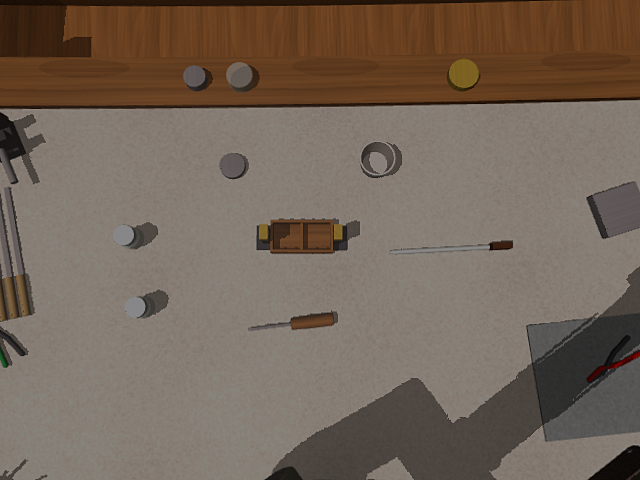

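The scene view shows the rack near (322,270), the jars at (460,305) and (437,355), and the rod from (215,180) to (277,223). In the top view the rack is at (302,236), the lids at (124,235) and (135,307), and the rod runs from its handle at (502,245) to its tip at (390,251), towards +y.

```bash
cat > h.py <<'E'
import numpy as np,cv2
from scipy.spatial.transform import Rotation as R
def ray(c,uv):
    p=cv2.undistortPoints(np.array([[uv]],float),c["K"],c["dist_coeffs"])[0,0]
    d=c["T"][:3,:3]@np.r_[p,1];return c["T"][:3,3],d/np.linalg.norm(d)
def plane(c,uv,z):
    o,d=ray(c,uv);return o+d*(z-o[2])/d[2]
def tri(c1,u1,c2,u2):
    o1,d1=ray(c1,u1);o2,d2=ray(c2,u2)
    s=np.linalg.lstsq(np.c_[d1,-d2],o2-o1,rcond=None)[0]
    a,b=o1+s[0]*d1,o2+s[1]*d2;return (a+b)/2,np.linalg.norm(a-b)
def proj(c,P):
    T=np.linalg.inv(c["T"]);return cv2.projectPoints(np.array(P,float).reshape(-1,1,3),cv2.Rodrigues(T[:3,:3])[0],T[:3,3],c["K"],c["dist_coeffs"])[0][:,0]
def blobs(m,lo=8):
    n,l,s,ce=cv2.connectedComponentsWithStats(m.astype(np.uint8));return [(ce[i].round(2).tolist(),s[i].tolist()) for i in range(1,n) if s[i][4]>=lo]
E
python3 - <<'E'
from h import *
C={n:dict(np.load(f"pics/{n}0.npz")) for n in("scene","top")}
for n,c in C.items():
    im=c["color"].astype(int);h=cv2.cvtColor(c["color"],cv2.COLOR_RGB2HSV).astype(int)
    print(n,"brass",[b for b in blobs((h[...,0]>=19)&(h[...,0]<=30)&(h[...,1]>130)&(h[...,2]>90)) if 200<b[0][1]<300])
    print("bright",blobs((h[...,1]<28)&(h[...,2]>185),12))
    print("dark", [b for b in blobs((h[...,1]>110)&(h[...,2]<130)&(h[...,2]>25),20) if 150<b[0][1]<330])
s,t=C["scene"]["color"],C["top"]["color"]
f=lambda a,k:cv2.resize(a,None,fx=k,fy=k,interpolation=cv2.INTER_CUBIC)
A=np.zeros((600,800,3),np.uint8)
a=f(s[225:305,285:360],5);A[:400,:375]=a
b=f(t[210:262,250:355],4);A[:208,376:376+420]=b
b=f(t[235:260,380:520],3);A[210:285,376:796]=b
b=f(s[165:235,200:290],3);A[400-110:290+210,376:376+270]=b
b=f(s[290:370,420:480],2.4);A[405:405+b.shape[0],0:b.shape[1]]=b[:195]
b=f(t[220:325,105:175],1.8);A[405:405+b.shape[0],160:160+b.shape[1]]=b
cv2.imwrite("pics/c1.png",A[...,::-1])
E
```

```text
scene brass [([299.67, 237.6], [295, 233, 10, 11, 63]), ([129.25, 277.06], [116, 265, 27, 25, 500]), ([344.51, 272.99], [339, 268, 11, 11, 79])]
bright [([251.28, 204.21], [224, 185, 55, 39, 186]), ([227.83, 272.83], [226, 270, 5, 7, 12]), ([381.88, 273.31], [379, 270, 6, 7, 16]), ([463.68, 299.3], [455, 291, 19, 18, 229]), ([569.2, 293.27], [566, 291, 7, 6, 15]), ([552.27, 296.07], [550, 293, 5, 8, 15]), ([527.06, 296.94], [522, 295, 10, 5, 18]), ([358.69, 302.31], [355, 300, 7, 5, 13]), ([490.54, 303.77], [487, 301, 7, 6, 13]), ([360.06, 309.57], [350, 304, 20, 12, 70]), ([529.25, 307.58], [528, 305, 3, 6, 12]), ([544.73, 308.23], [541, 304, 8, 11, 22]), ([345.36, 310.07], [344, 306, 4, 8, 14]), ([372.5, 308.58], [371, 307, 4, 5, 12]), ([516.38, 309.82], [512, 306, 10, 9, 34]), ([557.24, 308.67], [554, 306, 8, 7, 33]), ([480.77, 311.08], [479, 308, 5, 6, 13]), ([498.38, 310.69], [496, 308, 7, 6, 13]), ([578.13, 309.93], [576, 308, 5, 6, 15]), ([317.31, 312.81], [314, 311, 8, 4, 16]), ([570.0, 313.12], [567, 310, 7, 7, 16]), ([370.73, 315.55], [368, 313, 8, 7, 22]), ([596.25, 315.81
[... 4579 characters left out ...]
274.6], [9, 267, 20, 17, 40]), ([131.06, 285.12], [115, 272, 29, 21, 155]), ([14.2, 289.04], [8, 284, 14, 11, 25])]
top brass [([262.97, 231.16], [259, 224, 9, 15, 130]), ([337.44, 231.31], [334, 224, 8, 16, 119])]
bright []
dark [([301.71, 236.28], [270, 220, 63, 33, 2001]), ([262.41, 226.37], [259, 224, 7, 7, 27]), ([265.32, 234.65], [259, 224, 10, 17, 37]), ([338.75, 231.66], [334, 224, 9, 17, 56]), ([262.96, 234.12], [260, 231, 6, 6, 24]), ([337.33, 234.15], [335, 231, 6, 7, 27]), ([501.55, 245.0], [491, 241, 22, 9, 142]), ([22.6, 294.68], [16, 275, 14, 41, 336]), ([11.02, 297.23], [4, 277, 15, 41, 352]), ([2.02, 304.2], [0, 279, 7, 42, 174]), ([312.29, 321.08], [291, 313, 43, 16, 493])]
```

View pics/c1.png

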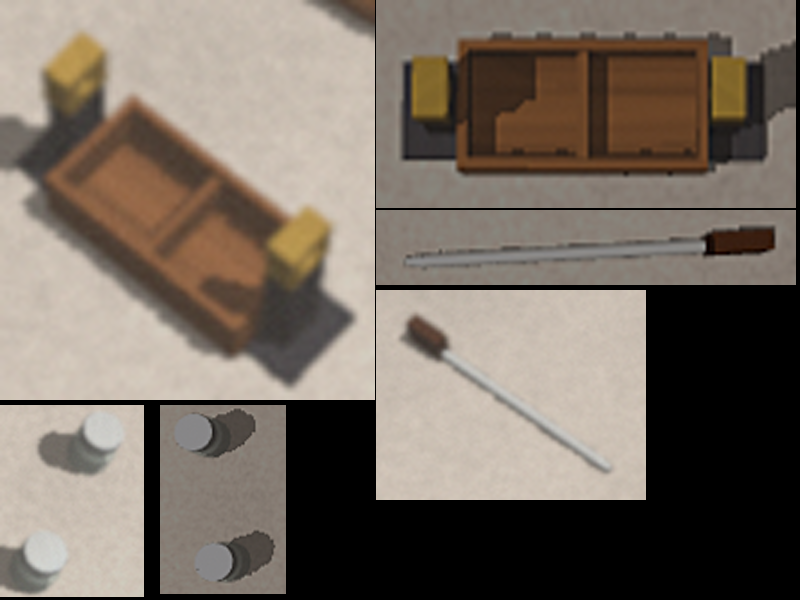

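The crops show the bushing blocks, rack, rod with dark handle, and lids clearly: block tops at about (263,232) and (338,232) in top, and (344.5,271) and (300,237) in scene. Next I mask and triangulate them.

```bash
python3 - <<'E'
from h import *
C={n:dict(np.load(f"pics/{n}0.npz")) for n in("scene","top")}
S,T=C["scene"],C["top"]
def roi(c,x0,x1,y0,y1,f,lo=20):
    h=cv2.cvtColor(c["color"],cv2.COLOR_RGB2HSV).astype(int)[y0:y1,x0:x1]
    return [((np.array(b[0])+[x0,y0]).round(1).tolist(),b[1][2:]) for b in blobs(f(h),lo)]
# samples
hs=cv2.cvtColor(S["color"],cv2.COLOR_RGB2HSV);ht=cv2.cvtColor(T["color"],cv2.COLOR_RGB2HSV)
print("lid/bench S",hs[299,463],hs[311,459],hs[330,490],"T",ht[235,124],ht[235,135],ht[270,130],"brass S",hs[236,299],hs[241,299],hs[270,345],hs[276,345],"T",ht[231,263],ht[239,263])
print("lidS",roi(S,440,480,280,320,lambda h:(h[...,1]<20)&(h[...,2]>170)),roi(S,420,455,335,368,lambda h:(h[...,1]<20)&(h[...,2]>170)))
print("lidT",roi(T,105,150,220,250,lambda h:(h[...,1]<12)&(h[...,2]>100)),roi(T,115,160,290,325,lambda h:(h[...,1]<12)&(h[...,2]>100)))
bs=lambda h:(h[...,0]>=18)&(h[...,0]<=30)&(h[...,1]>110)
for v in(120,140,150,165):
  print(v,"brassS",roi(S,290,360,225,290,lambda h:bs(h)&(h[...,2]>v)),"T",roi(T,250,350,215,250,lambda h:bs(h)&(h[...,2]>v)))
print("handle S",roi(S,205,235,165,195,lambda h:(h[...,1]>90)&(h[...,2]<130)),"T",roi(T,480,520,235,255,lambda h:(h[...,1]>110)&(h[...,2]<130)))
E
```

```text
lid/bench S [ 30   8 203] [ 36  11 121] [ 14  29 202] T [135   4 136] [ 6 27 47] [ 13  34 136] brass S [ 20 144 186] [ 20 140 158] [ 20 144 181] [ 19 139 162] T [ 21 167 131] [ 20 158  79]
lidS [([463.0, 300.0], [17, 15, 209])] [([439.1, 350.4], [18, 18, 250])]
lidT [([122.9, 234.6], [21, 21, 329])] [([134.3, 306.9], [21, 21, 345])]
120 brassS [([300.0, 238.1], [10, 13, 81]), ([344.6, 272.9], [12, 13, 92])] T [([262.6, 231.1], [8, 15, 117]), ([337.5, 231.2], [8, 15, 117])]
140 brassS [([299.8, 237.2], [10, 12, 62]), ([344.5, 272.6], [12, 12, 79])] T []
150 brassS [([299.7, 236.8], [10, 10, 57]), ([344.6, 272.4], [12, 12, 73])] T []
165 brassS [([299.5, 236.5], [10, 10, 50]), ([344.6, 271.6], [11, 10, 57])] T []
handle S [([216.4, 178.3], [10, 7, 31])] T [([500.6, 245.3], [23, 9, 164])]
```

```bash
python3 - <<'E'
from h import *
C={n:dict(np.load(f"pics/{n}0.npz")) for n in("scene","top")}
S,T=C["scene"],C["top"]
g=lambda n,a,b:print(n,*[np.round(x*1000,1) for x in tri(T,a,S,b)])
g("lid1",(122.9,234.6),(463,300));g("lid2",(134.3,306.9),(439.1,350.4))
for n,u,v,z in(("lid1",(122.9,234.6),(463,300),.066),("lid2",(134.3,306.9),(439.1,350.4),.066),("ba",(262.6,231.1),(344.6,271.6),.098),("bb",(337.5,231.2),(299.5,236.5),.098)):
    print(n,"T",plane(T,u,z).round(4)," S",plane(S,v,z).round(4))
g("ba",(262.6,231.1),(344.6,271.6));g("bb",(337.5,231.2),(299.5,236.5))
# rod: silver axis & handle : edges in rotated profiles
h=cv2.cvtColor(T["color"],cv2.COLOR_RGB2HSV).astype(int)
m=np.zeros(h.shape[:2],bool);m[240:258,380:494]=(h[240:258,380:494,1]<16)&(h[240:258,380:494,2]>105)
y,x=np.nonzero(m);print(len(x),x.min(),x.max());P=np.c_[x,y];vx=cv2.fitLine(P.astype(np.float32),cv2.DIST_HUBER,0,.01,.01).ravel();print(vx)
u=lambda X:(X,vx[3]+vx[1]/vx[0]*(X-vx[2]))
tip,root=u(x.min()-.5),u(x.max()+.5)
a,b=plane(T,tip,.007),plane(T,root,.007);print("rodT",a,b,np.linalg.norm(a-b),np.arctan2(*(a-b)[1::-1]))
hs=cv2.cvtColor(S["color"],cv2.COLOR_RGB2HSV).astype(int)
m=np.zeros(h.shape[:2],bool);q=hs[180:230,215:282];m[180:230,215:282]=(q[...,1]<16)&(q[...,2]>150)
y,x=np.nonzero(m);vs=cv2.fitLine(np.c_[x,y].astype(np.float32),cv2.DIST_HUBER,0,.01,.01).ravel();w=lambda X:(X,vs[3]+vs[1]/vs[0]*(X-vs[2]))
print(len(x),x.min(),x.max());t2,r2=w(x.max()+.5),w(x.min()-.5)
a,b=plane(S,t2,.007),plane(S,r2,.007);print("rodS",a,b,np.linalg.norm(a-b),np.arctan2(*(a-b)[1::-1]))
g("tip",tip,t2);g("root",root,r2)
# handle dark mask ends in both, top height 28
hm=np.zeros(h.shape[:2],np.uint8);q=h[236:256,484:520];hm[236:256,484:520]=(q[...,1]>100)&(q[...,2]<140);print("handle T rect",cv2.minAreaRect(np.argwhere(hm)[:,::-1].astype(np.float32)))
hm[:]=0;q=hs[165:195,205:232];hm[165:195,205:232]=(q[...,1]>50)&(q[...,2]<150);print("handle S",cv2.minAreaRect(np.argwhere(hm)[:,::-1].astype(np.float32)))
ba,bb=[np.array(tri(T,a,S,b)[0]) for a,b in(((262.6,231.1),(344.6,271.6)),((337.5,231.2),(299.5,236.5)))]
print("yaw",np.arctan2(-(ba-bb)[0],(ba-bb)[1]),np.linalg.norm(ba-bb))
# tray rim in top view
m=np.zeros(h.shape[:2],np.uint8);q=h[210:262,268:336];m[210:262,268:336]=(q[...,1]>95);print("tray",cv2.minAreaRect(np.argwhere(m)[:,::-1].astype(np.float32)))
E
```

```text
lid1 [550.2 330.7 235.3] 42.6
lid2 [ 464.4  386.8 -160.8] 58.1
lid1 T [0.5818 0.3663 0.066 ]  S [0.4441 0.3428 0.066 ]
lid2 T [0.4456 0.3422 0.066 ]  S [0.5798 0.367  0.066 ]
ba T [0.5798 0.1003 0.098 ]  S [0.5785 0.1001 0.098 ]
bb T [ 0.5772 -0.0385  0.098 ]  S [ 0.5758 -0.039   0.098 ]
ba [579.4 100.4  99.8] 0.5
bb [576.8 -38.2 100.2] 0.3
339 390 489
[ 9.9858600e-01 -5.3160358e-02  4.4009583e+02  2.4927812e+02]
rodT [ 0.54549424 -0.14566513  0.007     ] [ 0.55280914 -0.34595967  0.007     ] 0.2004280717536765 1.6073007967816317
174 223 277
rodS [ 0.54423765 -0.14652709  0.007     ] [ 0.55161494 -0.345785    0.007     ] 0.1993944333942852 1.6078032609341912
tip [ 545.3 -145.4    9.4] 0.0
root [ 552.4 -345.1    8.5] 0.8
handle T rect ((500.9569091796875, 245.26724243164062), (7.45769739151001, 22.314369201660156), 86.633544921875)
handle S ((216.34002685546875, 179.38002014160156), (13.80000114440918, 7.0), 36.869895935058594)
yaw -0.01850993559795209 0.13864843452069261
tray ((301.4999694824219, 236.0), (66.99998474121094, 31.999996185302734), -0.0)
```

Measurements agree between the views: bushing tops at about 100 mm (98 given), lids within 2 mm, rod 200 mm long. Next I turn the tool so that it closes along the rack's x.

The rows are not in the units I measure in: shifts go in shares of 0.8 m and turns go in shares of 180 degrees. I convert before sending: -0.124 rad / 3.1416 = -0.0395.

```bash
cat > go.py <<'E'
import sys;from h import *;from station import bot, vision
# x y z yaw(angle of tool y, rad): printed shift in the present tool axes and the turn left
x,y,z,a=map(float,sys.argv[1:5]);s=bot.read_state();r=R.from_quat(s["eef_rot"])
Y=np.array([np.cos(a),np.sin(a),0]);Z=np.array([0,0,-1.]);g=R.from_matrix(np.c_[np.cross(Y,Z),Y,Z])
print("t%.2f"%s["time"],"p",(s["tool_pos"]*1e3).round(1),"d",(r.inv().apply(np.array([x,y,z])-s["tool_pos"])*1e3).round(1),"rot",(r.inv()*g).as_rotvec().round(4),"w%.4f g%.1f"%(s["width"],s["grasp_force"]),"F",s["contact_force"].round(1),"q",s["joint_pos"].round(2))
E
echo '[[0.085,[0,0,0],[0,0,-0.0395]],[0.085,[0,0,0],[0,0,-0.0395]],[0.085,[0,0,0],[0,0,-0.0395]],[0.085,[0,0,0],[0,0,-0.0395]],[0.085,[0,0,0],[0,0,-0.0395]]]' > next.json && python3 shift.py next.json
echo '[[0.085,[0,0,0],[0,0,-0.0395]],[0.085,[0,0,0],[0,0,-0.0395]],[0.085,[0,0,0],[0,0,-0.0395]],[0.085,[0,0,0],[0,0,-0.0395]],[0.085,[0,0,0],[0,0,-0.0395]],[0.085,[0,0,0],[0,0,0]],[0.085,[0,0,0],[0,0,0]]]' > next.json && python3 shift.py next.json
python3 go.py .5810 .3666 .150 3.123
```

```text
time: 0.52
tool_pos: [0.1812, -0.5718, 0.2446]
eef_rot: [-0.45, 0.893, 0.001, 0.0]
contact_force: [0.7, -0.1, -0.9]
width: 0.085
grasp_force: 0.0
time: 1.1
tool_pos: [0.1812, -0.5719, 0.2449]
eef_rot: [-0.697, 0.717, 0.0, 0.0]
contact_force: [0.4, 0.1, -0.2]
width: 0.0847
grasp_force: 0.0
t1.10 p [ 181.2 -571.9  244.9] d [-949.1 -373.7   95.4] rot [ 0.0004  0.0007 -0.0091] w0.0847 g0.0 F [ 0.4  0.1 -0.2] q [-0.93  0.04  0.08 -0.   -1.62  0.9 ]
```

Scaled: -0.0365 m / 0.8 = -0.0456, -0.0144 m / 0.8 = -0.018.

```bash
echo '[[0.085,[-0.0456,-0.018,0],[0,0,0]],[0.085,[-0.0456,-0.018,0],[0,0,0]],[0.085,[-0.0456,-0.018,0],[0,0,0]],[0.085,[-0.0456,-0.018,0],[0,0,0]],[0.085,[-0.0456,-0.018,0],[0,0,0]],[0.085,[-0.0456,-0.018,0],[0,0,0]],[0.085,[-0.0456,-0.018,0],[0,0,0]],[0.085,[-0.0456,-0.018,0],[0,0,0]]]' > next.json && python3 shift.py next.json
python3 go.py .5810 .3666 .150 3.123
echo '[[0.085,[-0.0456,-0.018,0],[0,0,0]],[0.085,[-0.0456,-0.018,0],[0,0,0]],[0.085,[-0.0456,-0.018,0],[0,0,0]],[0.085,[-0.0456,-0.018,0],[0,0,0]],[0.085,[-0.0456,-0.018,0],[0,0,0]],[0.085,[-0.0456,-0.018,0],[0,0,0]],[0.085,[-0.0456,-0.018,0],[0,0,0]],[0.085,[-0.0456,-0.018,0],[0,0,0]]]' > next.json && python3 shift.py next.json >/dev/null
echo '[[0.085,[-0.0456,-0.018,0],[0,0,0]],[0.085,[-0.0456,-0.018,0],[0,0,0]],[0.085,[-0.0456,-0.018,0],[0,0,0]],[0.085,[-0.0456,-0.018,0],[0,0,0]],[0.085,[-0.0456,-0.018,0],[0,0,0]],[0.085,[-0.0456,-0.018,0],[0,0,0]],[0.085,[-0.0456,-0.018,0],[0,0,0]],[0.085,[-0.0456,-0.018,0],[0,0,0]]]' > next.json && python3 shift.py next.json >/dev/null
python3 go.py .5810 .3666 .150 3.123
```

```text
time: 1.77
tool_pos: [0.3034, -0.2812, 0.2453]
eef_rot: [-0.697, 0.717, -0.0, 0.0]
contact_force: [1.1, -0.7, 0.3]
width: 0.0852
grasp_force: 0.0
t1.77 p [ 303.4 -281.2  245.3] d [-655.5 -258.7   95.5] rot [-0.0007  0.     -0.0103] w0.0852 g0.0 F [ 1.1 -0.7  0.3] q [-0.25 -0.48 -0.35 -0.   -1.7   0.22]
t3.10 p [548.2 297.4 245. ] d [-70.1 -30.9  95. ] rot [ 0.0002 -0.     -0.0094] w0.0851 g0.0 F [ 0.9 -0.5  1.2] q [ 0.82  0.1   0.15 -0.   -1.62 -0.85]
```

Scaled: 0.04 m / 0.8 = 0.05, -0.035 m / 0.8 = -0.0438, -0.009 rad / 3.1416 = -0.0029.

```bash
echo '[[0.085,[-0.0438,-0.0194,0.0125],[0,0,-0.0029]],[0.085,[-0.0438,-0.0188,0.05],[0,0,0]],[0.085,[0,0,0.05],[0,0,0]],[0.085,[0,0,0],[0,0,0]],[0.085,[0,0,0],[0,0,0]]]' > next.json && python3 shift.py next.json >/dev/null
python3 go.py .5810 .3666 .047 3.123
```

```text
t3.52 p [574.8 355.3 162.3] d [-12.   -6.5 115.2] rot [ 0.0044 -0.005   0.0013] w0.0848 g0.0 F [0.9 0.2 0.9] q [ 0.85  0.25  0.17 -0.   -1.49 -0.87]
```

Scaled: 0.03 m / 0.8 = 0.0375, 0.02 m / 0.8 = 0.025.

```bash
echo '[[0.085,[-0.015,-0.0081,0.0375],[0,0,0]],[0.085,[0,0,0.025],[0,0,0]],[0.085,[0,0,0],[0,0,0]],[0.085,[0,0,0],[0,0,0]]]' > next.json && python3 shift.py next.json >/dev/null
python3 go.py .5810 .3666 .047 3.123
```

```text
t3.85 p [583.2 367.8 118.2] d [ 1.2  2.3 71.2] rot [-0.0023  0.0009  0.0021] w0.0853 g0.0 F [-0.5 -0.7  1.2] q [ 0.85  0.29  0.14  0.   -1.41 -0.87]
```

Scaled: 0.03 m / 0.8 = 0.0375, 0.025 m / 0.8 = 0.0313.

```bash
echo '[[0.085,[0.0013,0.0025,0.0375],[0,0,0]],[0.085,[0,0,0.0313],[0,0,0]],[0.085,[0,0,0.0175],[0,0,0]],[0.085,[0,0,0],[0,0,0]],[0.085,[0,0,0],[0,0,0]]]' > next.json && python3 shift.py next.json >/dev/null
python3 go.py .5810 .3666 .047 3.123
echo '[[0.04,[0,0,0],[0,0,0]],[0.03,[0,0,0],[0,0,0]],[0.03,[0,0,0],[0,0,0]],[0.03,[0,0,0],[0,0,0]],[0.03,[0,0,0],[0,0,0]],[0.03,[0,0,0],[0,0,0]],[0.03,[0,0,0],[0,0,0]],[0.03,[0,0,0],[0,0,0]]]' > next.json && python3 shift.py next.json
```

```text
t4.27 p [581.3 367.3  48.5] d [0.7 0.3 1.5] rot [-0.002   0.0006  0.0033] w0.0851 g0.0 F [0.3 0.1 0.7] q [ 0.85  0.33  0.05  0.   -1.29 -0.87]
time: 4.93
tool_pos: [0.5811, 0.3678, 0.0481]
eef_rot: [-0.702, 0.712, -0.0, 0.001]
contact_force: [-2.0, -0.0, 6.4]
width: 0.0384
grasp_force: 61.9
```

Scaled: -0.04 m / 0.8 = -0.05, -0.03 m / 0.8 = -0.0375.

```bash
echo '[[0.03,[0,0,-0.025],[0,0,0]],[0.03,[0,0,-0.05],[0,0,0]],[0.03,[0,0,-0.05],[0,0,0]],[0.03,[0,0,-0.0375],[0,0,0]],[0.03,[0,0,0],[0,0,0]],[0.03,[0,0,0],[0,0,0]]]' > next.json && python3 shift.py next.json
python3 - <<'E'
from h import *;from station import bot, vision
c=vision.capture("scene");u=proj(c,[bot.read_state()["tool_pos"]])[0].astype(int);print(u)
a=c["color"][max(u[1]-60,0):u[1]+60,u[0]-60:u[0]+60];cv2.imwrite("pics/j1.png",cv2.resize(a,None,fx=4,fy=4,interpolation=cv2.INTER_CUBIC)[...,::-1])
E
python3 go.py .5783 .0603 .170 3.123
```

```text
time: 5.43
tool_pos: [0.581, 0.368, 0.1787]
eef_rot: [-0.702, 0.712, 0.0, 0.002]
contact_force: [-0.0, -0.4, -2.1]
width: 0.0392
grasp_force: 61.5
[451 332]
t5.48 p [580.2 367.5 175.9] d [307.2  -2.7   5.6] rot [0.0006 0.0009 0.0035] w0.0391 g61.4 F [ 0.6 -1.5 -2.6] q [ 0.85  0.27  0.22 -0.   -1.52 -0.87]
```

View pics/j1.png

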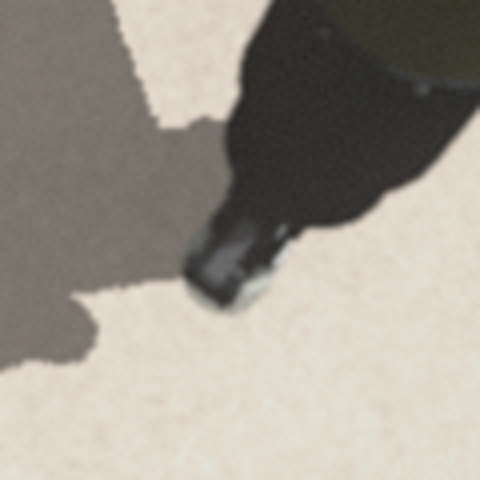

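The jar is held between the fingers at (225,270) in the crop, gripped just under the lid and lifted off the bench. Now I carry it over cell a.

Scaled: 0.038 m / 0.8 = 0.0475.

```bash
echo '[[0.03,[0.0475,0,0],[0,0,0]],[0.03,[0.0475,0,0],[0,0,0]],[0.03,[0.0475,0,0],[0,0,0]],[0.03,[0.0475,0,0],[0,0,0]],[0.03,[0.0475,0,0],[0,0,0]],[0.03,[0.0475,0,0],[0,0,0]],[0.03,[0.0475,0,0],[0,0,0]],[0.03,[0.0475,0,0],[0,0,0]]]' > next.json && python3 shift.py next.json >/dev/null
echo '[[0.03,[0.0025,-0.0025,0],[0,0,0.001]],[0.03,[0,0,0],[0,0,0]],[0.03,[0,0,0],[0,0,0]]]' > next.json && python3 shift.py next.json
python3 go.py .5783 .0603 .098 3.123
```

```text
time: 6.4
tool_pos: [0.5772, 0.0611, 0.1742]
eef_rot: [-0.7, 0.714, 0.001, -0.001]
contact_force: [1.1, -0.6, -1.7]
width: 0.0388
grasp_force: 61.5
t6.40 p [577.2  61.1 174.2] d [ 0.7 -1.3 76.2] rot [ 0.0029 -0.0004 -0.0002] w0.0388 g61.5 F [ 1.1 -0.6 -1.7] q [ 0.45 -0.01 -0.09 -0.   -1.49 -0.47]
```

Scaled: 0.03 m / 0.8 = 0.0375, 0.016 m / 0.8 = 0.02.

```bash
echo '[[0.03,[0.0013,-0.0013,0.0375],[0,0,0]],[0.03,[0,0,0.0375],[0,0,0]],[0.03,[0,0,0.02],[0,0,0]],[0.03,[0,0,0],[0,0,0]]]' > next.json && python3 shift.py next.json >/dev/null
python3 go.py .5783 .0603 .054 3.123
echo '[[0.03,[0,0,0.0188],[0,0,0]],[0.03,[0,0,0.0188],[0,0,0]],[0.03,[0,0,0.01],[0,0,0]],[0.03,[0,0,0],[0,0,0]],[0.03,[0,0,0],[0,0,0]]]' > next.json && python3 shift.py next.json
python3 go.py .5783 .0603 .054 3.123
```

```text
t6.73 p [575.8  61.1  93.8] d [ 0.7 -2.9 39.8] rot [ 0.0097 -0.002   0.0019] w0.0389 g61.5 F [-0.6 -0.4 -1.9] q [ 0.45  0.03 -0.2  -0.   -1.35 -0.47]
time: 7.15
tool_pos: [0.579, 0.0607, 0.0627]
eef_rot: [-0.701, 0.713, -0.0, -0.0]
contact_force: [-0.1, -0.2, -1.2]
width: 0.0387
grasp_force: 61.6
t7.15 p [579.   60.7  62.7] d [0.4 0.7 8.7] rot [-0.     -0.0004  0.0015] w0.0387 g61.6 F [-0.1 -0.2 -1.2] q [ 0.45  0.05 -0.24  0.   -1.28 -0.47]
```

Scaled: 0.004 m / 0.8 = 0.005, 0.002 m / 0.8 = 0.0025.

```bash
echo '[[0.03,[0,0,0.005],[0,0,0]],[0.03,[0,0,0.0025],[0,0,0]],[0.03,[0,0,0],[0,0,0]],[0.03,[0,0,0],[0,0,0]]]' > next.json && python3 shift.py next.json
python3 go.py .5783 .0603 .054 3.123
```

```text
time: 7.48
tool_pos: [0.5789, 0.0603, 0.0564]
eef_rot: [-0.701, 0.713, -0.0, 0.0]
contact_force: [-0.5, -0.5, -1.7]
width: 0.0389
grasp_force: 61.6
t7.48 p [578.9  60.3  56.4] d [-0.   0.6  2.4] rot [-0.0003  0.0002  0.0005] w0.0389 g61.6 F [-0.5 -0.5 -1.7] q [ 0.45  0.05 -0.25 -0.   -1.27 -0.47]
```

Scaled: 0.002 m / 0.8 = 0.0025.

```bash
echo '[[0.03,[0,0,0.0025],[0,0,0]],[0.03,[0,0,0.0025],[0,0,0]],[0.03,[0,0,0],[0,0,0]],[0.03,[0,0,0],[0,0,0]]]' > next.json && python3 shift.py next.json
```

```text
time: 7.82
tool_pos: [0.5792, 0.0602, 0.0531]
eef_rot: [-0.701, 0.713, -0.0, 0.0]
contact_force: [-2.0, -0.3, 3.7]
width: 0.0387
grasp_force: 62.3
```

Scaled: -0.03 m / 0.8 = -0.0375, -0.02 m / 0.8 = -0.025.

```bash
echo '[[0.05,[0,0,0],[0,0,0]],[0.085,[0,0,0],[0,0,0]],[0.085,[0,0,0],[0,0,0]],[0.085,[0,0,0],[0,0,0]],[0.085,[0,0,0],[0,0,0]],[0.085,[0,0,-0.025],[0,0,0]],[0.085,[0,0,-0.0375],[0,0,0]]]' > next.json && python3 shift.py next.json
echo '[[0.085,[0,0,-0.05],[0,0,0]],[0.085,[0,0,-0.0375],[0,0,0]],[0.085,[0,0,0],[0,0,0]]]' > next.json && python3 shift.py next.json >/dev/null
python3 go.py .4449 .3425 .150 3.123
```

```text
time: 8.4
tool_pos: [0.5768, 0.0598, 0.0989]
eef_rot: [-0.701, 0.714, 0.002, -0.003]
contact_force: [0.1, -0.0, 0.8]
width: 0.085
grasp_force: 0.0
t8.65 p [581.8  60.4 180.6] d [-279.6  142.2   29.5] rot [-0.0118  0.0022  0.0008] w0.0851 g0.0 F [0.6 0.9 0.9] q [ 0.45 -0.01 -0.08  0.   -1.48 -0.47]
```

Scaled: -0.035 m / 0.8 = -0.0438, 0.0175 m / 0.8 = 0.0219.

```bash
echo '[[0.085,[-0.0438,0.0219,0],[0,0,0]],[0.085,[-0.0438,0.0219,0],[0,0,0]],[0.085,[-0.0438,0.0219,0],[0,0,0]],[0.085,[-0.0438,0.0219,0],[0,0,0]],[0.085,[-0.0438,0.0219,0],[0,0,0]],[0.085,[-0.0438,0.0219,0],[0,0,0]],[0.085,[-0.0438,0.0219,0],[0,0,0]],[0.085,[-0.0438,0.0219,0],[0,0,0]]]' > next.json && python3 shift.py next.json >/dev/null
echo '[[0.085,[0,0,0.05],[0,0,0]],[0.085,[0,0,0.025],[0,0,0]],[0.085,[0,0,0],[0,0,0]],[0.085,[0,0,0],[0,0,0]]]' > next.json && python3 shift.py next.json >/dev/null
python3 go.py .4449 .3425 .047 3.123
```

```text
t9.65 p [443.7 342.2 111.4] d [-0.5 -1.3 64.4] rot [ 0.0009 -0.0023  0.0009] w0.0848 g0.0 F [-0.  -0.3  1.1] q [ 1.02 -0.04 -0.24  0.   -1.37 -1.03]
```

Scaled: 0.03 m / 0.8 = 0.0375, 0.02 m / 0.8 = 0.025.

```bash
echo '[[0.085,[0,-0.0013,0.0375],[0,0,0]],[0.085,[0,0,0.025],[0,0,0]],[0.085,[0,0,0.015],[0,0,0]],[0.085,[0,0,0],[0,0,0]],[0.085,[0,0,0],[0,0,0]]]' > next.json && python3 shift.py next.json >/dev/null
python3 go.py .4449 .3425 .047 3.123
echo '[[0.04,[0,0,0],[0,0,0]],[0.03,[0,0,0],[0,0,0]],[0.03,[0,0,0],[0,0,0]],[0.03,[0,0,0],[0,0,0]],[0.03,[0,0,0],[0,0,0]],[0.03,[0,0,0],[0,0,0]],[0.03,[0,0,0],[0,0,0]]]' > next.json && python3 shift.py next.json
echo '[[0.03,[0,0,-0.025],[0,0,0]],[0.03,[0,0,-0.05],[0,0,0]],[0.03,[0,0,-0.05],[0,0,0]],[0.03,[0,0,-0.0375],[0,0,0]],[0.03,[0,0,0],[0,0,0]],[0.03,[0,0,0],[0,0,0]]]' > next.json && python3 shift.py next.json
python3 go.py .5773 .0013 .17 3.123
```

```text
t10.07 p [445.8 342.8  51.7] d [0.3 0.9 4.6] rot [-0.0014  0.0006  0.0003] w0.0848 g0.0 F [ 0.8 -0.6  0.4] q [ 1.01  0.   -0.31  0.   -1.26 -1.03]
time: 10.65
tool_pos: [0.4454, 0.3433, 0.0515]
eef_rot: [-0.701, 0.713, -0.0, 0.001]
contact_force: [-0.9, 0.3, 4.9]
width: 0.0381
grasp_force: 60.0
time: 11.15
tool_pos: [0.4453, 0.3434, 0.182]
eef_rot: [-0.701, 0.713, 0.001, 0.002]
contact_force: [0.2, 0.5, -2.4]
width: 0.0386
grasp_force: 60.3
t11.15 p [445.3 343.4 182. ] d [ 339.7 -138.2   11.1] rot [-0.0017  0.0033  0.0006] w0.0386 g60.3 F [ 0.2  0.5 -2.4] q [ 1.01 -0.06 -0.13 -0.   -1.5  -1.03]
```

Scaled: 0.0377 m / 0.8 = 0.0471, -0.0154 m / 0.8 = -0.0193.

```bash
echo '[[0.03,[0.0471,-0.0193,0],[0,0,0]],[0.03,[0.0471,-0.0193,0],[0,0,0]],[0.03,[0.0471,-0.0193,0],[0,0,0]],[0.03,[0.0471,-0.0193,0],[0,0,0]],[0.03,[0.0471,-0.0193,0],[0,0,0]],[0.03,[0.0471,-0.0193,0],[0,0,0]],[0.03,[0.0471,-0.0193,0],[0,0,0]],[0.03,[0.0471,-0.0193,0],[0,0,0]]]' > next.json && python3 shift.py next.json >/dev/null
echo '[[0.03,[0.0471,-0.0193,0],[0,0,0]],[0.03,[0,0,0],[0,0,0]],[0.03,[0,0,0],[0,0,0]],[0.03,[0,0,0],[0,0,0]]]' > next.json && python3 shift.py next.json >/dev/null
python3 go.py .5773 .0013 .0575 3.123
```

```text
t12.15 p [576.7   0.9 178.2] d [ -0.5  -1.  120.6] rot [ 0.0031 -0.0002 -0.0003] w0.0383 g60.5 F [ 0.4 -0.1 -1.6] q [ 0.35 -0.02 -0.09 -0.   -1.5  -0.37]
```

Scaled: 0.03 m / 0.8 = 0.0375, 0.015 m / 0.8 = 0.0188.

```bash
echo '[[0.03,[0,-0.0013,0.0375],[0,0,0]],[0.03,[0,0,0.0375],[0,0,0]],[0.03,[0,0,0.0188],[0,0,0]],[0.03,[0,0,0],[0,0,0]],[0.03,[0,0,0],[0,0,0]]]' > next.json && python3 shift.py next.json >/dev/null
python3 go.py .5773 .0013 .0575 3.123
echo '[[0.03,[0,0,0.0188],[0,0,0]],[0.03,[0,0,0.0188],[0,0,0]],[0.03,[0,0,0.01],[0,0,0]],[0.03,[0,0,0],[0,0,0]],[0.03,[0,0,0],[0,0,0]]]' > next.json && python3 shift.py next.json >/dev/null
python3 go.py .5773 .0013 .0575 3.123
```

```text
t12.57 p [577.7   2.  104.5] d [ 0.7  0.3 47. ] rot [ 0.0019 -0.0009  0.0027] w0.0385 g60.6 F [0.1 0.4 0.1] q [ 0.35  0.01 -0.2   0.   -1.36 -0.37]
t12.98 p [578.8   1.3  68.3] d [ 0.   1.5 10.8] rot [-0.001  -0.0002  0.0013] w0.0387 g60.6 F [-0.1  0.4 -1.1] q [ 0.35  0.04 -0.24  0.   -1.29 -0.37]
```

Scaled: 0.005 m / 0.8 = 0.0063, 0.003 m / 0.8 = 0.0038.

```bash
echo '[[0.03,[0,0.0013,0.0063],[0,0,0]],[0.03,[0,0,0.0038],[0,0,0]],[0.03,[0,0,0],[0,0,0]],[0.03,[0,0,0],[0,0,0]]]' > next.json && python3 shift.py next.json
echo '[[0.03,[0,0,0.0025],[0,0,0]],[0.03,[0,0,0.0025],[0,0,0]],[0.03,[0,0,0],[0,0,0]],[0.03,[0,0,0],[0,0,0]]]' > next.json && python3 shift.py next.json
```

```text
time: 13.32
tool_pos: [0.5774, 0.001, 0.0592]
eef_rot: [-0.701, 0.713, -0.0, 0.0]
contact_force: [-0.9, 0.2, -1.7]
width: 0.0385
grasp_force: 60.6
time: 13.65
tool_pos: [0.5778, 0.0009, 0.0565]
eef_rot: [-0.701, 0.713, -0.001, 0.0]
contact_force: [-2.7, -0.8, 5.2]
width: 0.038
grasp_force: 61.2
```

Scaled: -0.03 m / 0.8 = -0.0375, -0.02 m / 0.8 = -0.025.

```bash
echo '[[0.05,[0,0,0],[0,0,0]],[0.085,[0,0,0],[0,0,0]],[0.085,[0,0,0],[0,0,0]],[0.085,[0,0,0],[0,0,0]],[0.085,[0,0,0],[0,0,0]],[0.085,[0,0,-0.025],[0,0,0]],[0.085,[0,0,-0.0375],[0,0,0]]]' > next.json && python3 shift.py next.json >/dev/null
echo '[[0.085,[0,0,-0.05],[0,0,0]],[0.085,[0,0,-0.0375],[0,0,0]],[0.085,[0,0,0],[0,0,0]]]' > next.json && python3 shift.py next.json >/dev/null
python3 go.py .5529 -.3659 .1 3.178
```

```text
t14.48 p [580.3   0.8 183.6] d [367.2  21.8  83. ] rot [-0.012   0.0006 -0.0542] w0.0849 g0.0 F [ 1.2  0.5 -0.1] q [ 0.35 -0.02 -0.09  0.   -1.49 -0.37]
```

Scaled: 0.0408 m / 0.8 = 0.051, 0.0024 m / 0.8 = 0.003.

```bash
echo '[[0.085,[0.051,0.003,0],[0,0,0]],[0.085,[0.051,0.003,0],[0,0,0]],[0.085,[0.051,0.003,0],[0,0,0]],[0.085,[0.051,0.003,0],[0,0,0]],[0.085,[0.051,0.003,0],[0,0,0]],[0.085,[0.051,0.003,0],[0,0,0]],[0.085,[0.051,0.003,0],[0,0,0]],[0.085,[0.051,0.003,0],[0,0,0]]]' > next.json && python3 shift.py next.json >/dev/null
echo '[[0.085,[0.051,0.003,0],[0,0,-0.0172]],[0.085,[0,0,0.05],[0,0,0]],[0.085,[0,0,0.05],[0,0,0]],[0.085,[0,0,0],[0,0,0]],[0.085,[0,0,0],[0,0,0]]]' > next.json && python3 shift.py next.json >/dev/null
python3 - <<'E'
from h import *;from station import bot, vision
s=vision.capture("scene");t=vision.capture("top");np.savez("pics/s1.npz",**s);np.savez("pics/t1.npz",**t)
f=lambda a,k:cv2.resize(a,None,fx=k,fy=k,interpolation=cv2.INTER_CUBIC)
A=np.zeros((520,800,3),np.uint8);a=f(s["color"][215:305,280:360],4.5);A[:405,:360]=a;b=f(t["color"][205:262,245:355],4);A[:228,360:800]=b
b=f(t["color"][215:275,440:550],4);A[230:470,360:800]=b
cv2.imwrite("pics/j2.png",A[...,::-1])
E
python3 go.py .5529 -.3659 .017 3.178
```

```text
t15.67 p [ 550.3 -366.2   98.1] d [-0.5 -2.4 81.2] rot [-0.0024 -0.0026  0.0006] w0.0853 g0.0 F [-0.5 -0.6  1.1] q [-0.28  0.23  0.02  0.   -1.36  0.32]
```

View pics/j2.png

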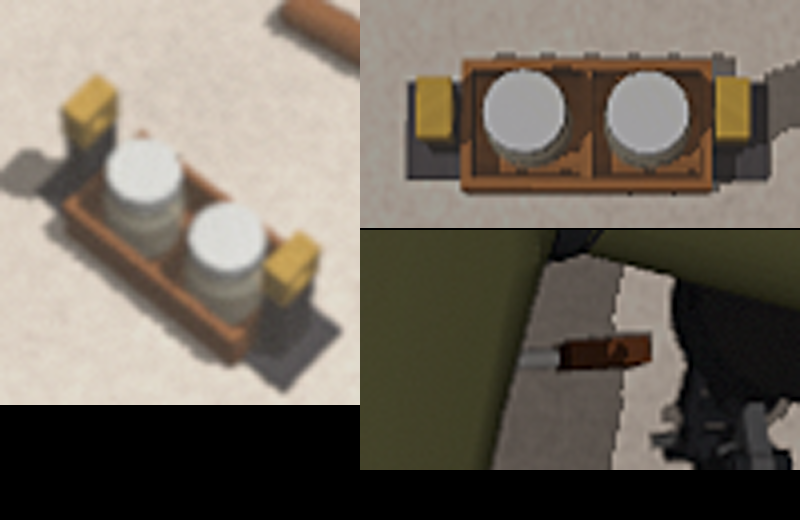

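The jars stand upright in both cells, with lids centred at crop (525,112) and (647,113). The handle lies clear at (605,350), with the gripper above it. Now I go down to the handle.

Scaled: 0.03 m / 0.8 = 0.0375, 0.02 m / 0.8 = 0.025.

```bash
echo '[[0.085,[-0.0006,-0.003,0.0375],[0,0,0]],[0.085,[0,0,0.025],[0,0,0]],[0.085,[0,0,0.0125],[0,0,0]],[0.085,[0,0,0],[0,0,0]],[0.085,[0,0,0],[0,0,0]]]' > next.json && python3 shift.py next.json >/dev/null
python3 go.py .5529 -.3659 .017 3.178
```

```text
t16.08 p [ 552.6 -365.5   37.4] d [ 0.4 -0.3 20.4] rot [-0.0019 -0.0017  0.0005] w0.0851 g0.0 F [-0.3 -0.3  0.4] q [-0.28  0.27 -0.04  0.   -1.26  0.32]
```

Scaled: 0.01 m / 0.8 = 0.0125, 0.008 m / 0.8 = 0.01.

```bash
echo '[[0.085,[0,0,0.0125],[0,0,0]],[0.085,[0,0,0.01],[0,0,0]],[0.06,[0,0,0],[0,0,0]],[0.03,[0,0,0],[0,0,0]],[0.03,[0,0,0],[0,0,0]],[0.03,[0,0,0],[0,0,0]]]' > next.json && python3 shift.py next.json
echo '[[0.005,[0,0,0],[0,0,0]],[0.005,[0,0,0],[0,0,0]],[0.005,[0,0,0],[0,0,0]],[0.005,[0,0,0],[0,0,0]],[0.005,[0,0,0],[0,0,0]],[0.005,[0,0,0],[0,0,0]]]' > next.json && python3 shift.py next.json
python3 go.py .5529 -.3659 .017 3.178
```

```text
time: 16.58
tool_pos: [0.5518, -0.3654, 0.0176]
eef_rot: [0.72, -0.694, 0.0, -0.0]
contact_force: [0.6, 0.6, 1.0]
width: 0.0383
grasp_force: 0.0
time: 17.08
tool_pos: [0.5519, -0.3653, 0.0176]
eef_rot: [0.72, -0.694, 0.0, -0.0]
contact_force: [0.2, -0.4, 2.7]
width: 0.0126
grasp_force: 60.3
t17.08 p [ 551.9 -365.3   17.6] d [ 0.6 -1.   0.6] rot [-0.0007 -0.0004 -0.0003] w0.0126 g60.3 F [ 0.2 -0.4  2.7] q [-0.28  0.29 -0.06  0.   -1.22  0.32]
```

Scaled: -0.025 m / 0.8 = -0.0313, -0.018 m / 0.8 = -0.0225, 0.055 rad / 3.1416 = 0.0175.

```bash
echo '[[0.005,[0,0,-0.0188],[0,0,0]],[0.005,[0,0,-0.0313],[0,0,0]],[0.005,[0,0,-0.0313],[0,0,0]],[0.005,[0,0,-0.0175],[0,0,0]],[0.005,[0,-0.0225,0],[0,0,0.0175]],[0.005,[0,0,0],[0,0,0]],[0.005,[0,0,0],[0,0,0]],[0.005,[0,0,0],[0,0,0]]]' > next.json && python3 shift.py next.json
python3 go.py .5705 -.345 .0966 3.123
python3 - <<'E'
from h import *;from station import bot, vision
s=vision.capture("scene");t=vision.capture("top");np.savez("pics/s2.npz",**s);np.savez("pics/t2.npz",**t)
f=lambda a,k:cv2.resize(a,None,fx=k,fy=k,interpolation=cv2.INTER_CUBIC)
A=np.zeros((600,800,3),np.uint8);a=f(s["color"][150:290,200:360],3);A[:420,:480]=a;b=f(t["color"][205:265,320:510],4);A[425:600,:760]=b[:175]
cv2.imwrite("pics/r1.png",A[...,::-1])
E
```

```text
time: 17.75
tool_pos: [0.5689, -0.3642, 0.0946]
eef_rot: [-0.701, 0.714, 0.001, -0.0]
contact_force: [1.0, -0.5, -0.7]
width: 0.0131
grasp_force: 59.7
t17.75 p [ 568.9 -364.2   94.6] d [-19.2  -1.3  -2. ] rot [0.0021 0.0012 0.0002] w0.0131 g59.7 F [ 1.  -0.5 -0.7] q [-0.27  0.27  0.07 -0.   -1.37  0.26]
```

View pics/r1.png

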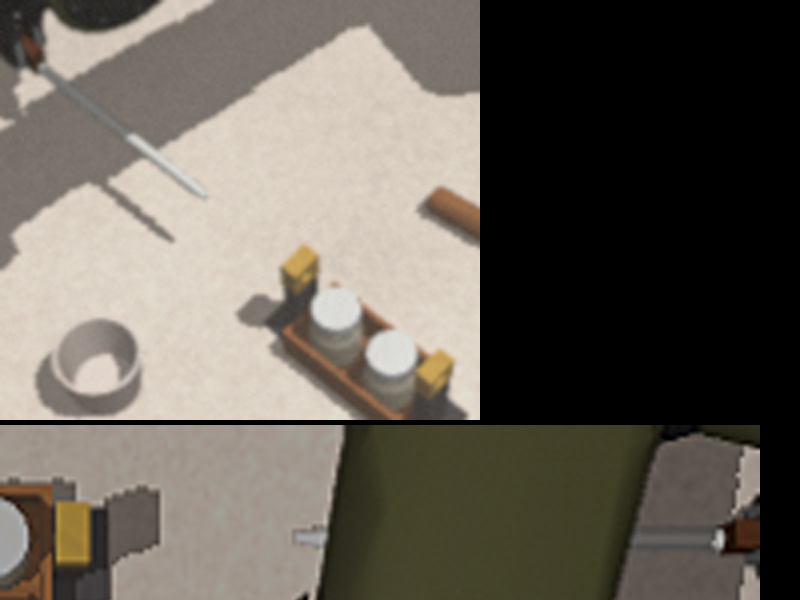

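The rod is held level; its tip is at crop (207,195) in scene, i.e. (268.7,214.7), and (393.6,233.1) in top. The cup, driver and jars are undisturbed. Next I triangulate the rod against the bore axis.

```bash
cat > rodm.py <<'E'
from h import *;import sys
def rodm(S,T,sr,tr):
    out=[]
    for c,(x0,x1,y0,y1),v in((S,sr,150),(T,tr,115)):
        g=cv2.cvtColor(c["color"],cv2.COLOR_RGB2HSV).astype(int)[y0:y1,x0:x1]
        m=(g[...,1]<17)&(g[...,2]>v);n,l,st,_=cv2.connectedComponentsWithStats(m.astype(np.uint8),connectivity=8)
        k=1+np.argmax(st[1:,4]);y,x=np.nonzero(l==k);x=x+x0;y=y+y0
        f=cv2.fitLine(np.c_[x,y].astype(np.float32),cv2.DIST_HUBER,0,.01,.01).ravel();out.append((f,x.min(),x.max(),len(x)))
    return out
E
python3 - <<'E'
from rodm import *
S,T=[dict(np.load(f"pics/{k}2.npz")) for k in"st"]
(a,x0,x1,n),(b,u0,u1,m)=rodm(S,T,(205,275,165,222),(388,404,225,240))
print(a,x0,x1,n,b,u0,u1,m)
w=lambda f,X:(X,f[3]+f[1]/f[0]*(X-f[2]))
print("tip",tri(T,w(b,u0-.5),S,w(a,x1+.5)),"manual",tri(T,(393.6,233.1),S,(268.5,214.5)))
# lit rod centre lines cut with axis height 84 mm
for X in(250,260,267):print("S z.083",plane(S,w(a,X),.083).round(4))
for X in(394,397,400):print("T z.083",plane(T,w(b,X),.083).round(4))
print("T root",plane(T,(499.4,233.1),.083),"S root",plane(S,(214,172.2),.083))
P=[(.5689+.0185*d,-.3642+d,.0946-.0126) for d in(.02,.1,.22)]
print("predicted S",proj(S,P),"T",proj(T,P))
E
```

```text
[  0.782048     0.62321824 254.96405    204.4077    ] 242 268 113 [  1.    0.  397.4 233. ] 394 401 27
tip (array([ 0.57364258, -0.14387474,  0.08334151]), np.float64(0.0010560016425583353)) manual (array([ 0.57320593, -0.14382325,  0.08590912]), np.float64(0.0007590111661265548))
S z.083 [ 0.5714 -0.2091  0.083 ]
S z.083 [ 0.5724 -0.1734  0.083 ]
S z.083 [ 0.5731 -0.1488  0.083 ]
T z.083 [ 0.574  -0.1453  0.083 ]
T z.083 [ 0.5739 -0.1509  0.083 ]
T z.083 [ 0.5738 -0.1566  0.083 ]
T root [ 0.57033466 -0.34259536  0.083     ] S root [ 0.56850197 -0.3432313   0.083     ]
predicted S [[213.59268011 172.42624441]
 [234.76861646 188.95423492]
 [268.42188394 215.2095427 ]] T [[500.12260583 233.71622769]
 [457.27311802 233.67489026]
 [393.35714274 233.60572664]]
```

The rows are not in the units I measure in: shifts go in shares of 0.8 m and turns go in shares of 180 degrees. I convert before sending: -0.025 m / 0.8 = -0.0313, -0.002 m / 0.8 = -0.0025.

```bash
echo '[[0.005,[-0.025,-0.0016,-0.0025],[0,0,0]],[0.005,[-0.0313,0,0],[0,0,0]],[0.005,[-0.0313,0,0],[0,0,0]],[0.005,[-0.015,0,0],[0,0,0]],[0.005,[0,0,0],[0,0,0]],[0.005,[0,0,0],[0,0,0]],[0.005,[0,0,0],[0,0,0]],[0.005,[0,0,0],[0,0,0]]]' > next.json && python3 shift.py next.json >/dev/null
python3 go.py .5720 -.28 .0966 3.123
python3 - <<'E'
from rodm import *;from station import bot, vision
S,T=vision.capture("scene"),vision.capture("top");np.savez("pics/s3.npz",**S);np.savez("pics/t3.npz",**T)
f=lambda a,k:cv2.resize(a,None,fx=k,fy=k,interpolation=cv2.INTER_CUBIC)
A=np.zeros((420,800,3),np.uint8);A[:420,:400]=f(S["color"][212:254,270:310],10);A[:280,400:]=f(T["color"][217:245,330:370],10)
cv2.imwrite("pics/r2.png",A[...,::-1])
E
```

```text
t18.52 p [ 572.1 -283.4   97.9] d [-3.4  0.2  1.3] rot [ 0.0004 -0.0001 -0.0013] w0.0131 g59.7 F [-0.2  0.9 -1.6] q [-0.15  0.17 -0.04  0.   -1.36  0.13]
```

View pics/r2.png

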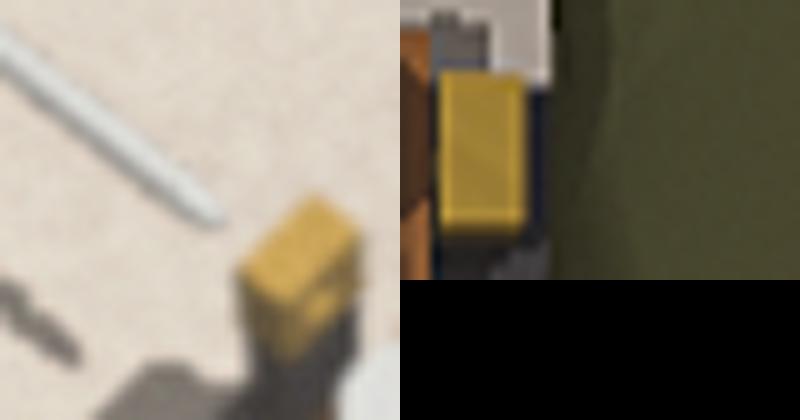

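The tip stands at crop (225,222), about 11 mm short of the bushing, whose inner bore shows at (322,298), scene pixel (301.7,241.3). Next I check that the rod's line extended meets that bore.

```bash
python3 - <<'E'
from rodm import *
S=dict(np.load("pics/s3.npz"))
(a,x0,x1,n),_=rodm(S,S,(240,294,180,238),(240,294,180,238))
print(a,x0,x1,n,"rod line at 301.75:",a[3]+a[1]/a[0]*(301.75-a[2]))
ax=lambda y:(.5778+.0185*(y-.0308),y,.084)
print("model mouths/ tip",proj(S,[ax(-.0467),ax(-.0307),(.5721+.0185*.22,-.2834+.22,.0979-.0126)]))
g=cv2.cvtColor(S["color"],cv2.COLOR_RGB2HSV)[235:248,295:308,2];print(g)
E
```

```text
[  0.78073317   0.6248646  274.8788     220.30084   ] 259 292 148 rod line at 301.75: 241.80736
model mouths/ tip [[297.05640473 237.90020395]
 [301.99537958 241.75221828]
 [291.89883751 233.66313703]]
[[222 214 208 206 206 203 203 203 206 199 189 198 211]
 [217 209 205 203 206 203 205 199 197 176 163 185 211]
 [214 209 204 206 208 206 201 194 174 151 144 184 214]
 [205 207 203 203 210 207 197 176 147 132 139 184 212]
 [186 203 205 206 206 202 178 146 130 124 139 182 214]
 [154 184 201 205 199 180 156 139 137 130 137 179 214]
 [116 141 169 185 179 160 164 169 155 132 148 193 221]
 [104 108 125 144 148 156 178 179 151 123 137 193 221]
 [ 98  97 105 119 129 151 170 156 121  93 118 195 222]
 [101 100 100 116 125 137 139 118  92  70 117 196 222]
 [104  96 101 116 123 123 110  88  73  70 114 195 221]
 [ 99  83  94 108 118 110  89  76  73  71 113 192 218]
 [105  76  85  98 102  88  77  70  70  76 124 197 222]]
```

```bash
echo '[[0.005,[-0.01,0,0.0013],[0,0,0]],[0.005,[-0.01,0,0],[0,0,0]],[0.005,[-0.0075,0,0],[0,0,0]],[0.005,[-0.005,0,0],[0,0,0]],[0.005,[0,0,0],[0,0,0]],[0.005,[0,0,0],[0,0,0]]]' > next.json && python3 shift.py next.json >/dev/null
python3 go.py .5724 -.257 .0966 3.123
python3 -c "from station import bot, vision;print(bot.read_state()['wrist_torque'].round(2))"
```

```text
t19.12 p [ 573.  -256.1   97.3] d [0.9 0.6 0.7] rot [-0.0003 -0.0001  0.0004] w0.0131 g59.7 F [ 0.7  0.5 -1. ] q [-0.1   0.14 -0.07  0.   -1.35  0.08]
[-0.08 -0.03 -0.05]
```

Scaled: -0.015 m / 0.8 = -0.0188, -0.01 m / 0.8 = -0.0125.

```bash
echo '[[0.005,[-0.0125,0.0008,0.0009],[0,0,0]],[0.005,[-0.0188,0,0],[0,0,0]],[0.005,[-0.0188,0,0],[0,0,0]],[0.005,[-0.0063,0,0],[0,0,0]],[0.005,[0,0,0],[0,0,0]],[0.005,[0,0,0],[0,0,0]]]' > next.json && python3 shift.py next.json >/dev/null
python3 go.py .5732 -.212 .0966 3.123
echo '[[0.005,[-0.0188,0,0],[0,0,0]],[0.005,[-0.0188,0,0],[0,0,0]],[0.005,[-0.0188,0,0],[0,0,0]],[0.005,[-0.0125,0,0],[0,0,0]],[0.005,[0,0,0],[0,0,0]],[0.005,[0,0,0],[0,0,0]]]' > next.json && python3 shift.py next.json >/dev/null
python3 go.py .5742 -.157 .0966 3.123
python3 -c "from station import bot, vision;print(bot.read_state()['wrist_torque'].round(2))"
```

```text
t19.62 p [ 573.2 -211.5   96.5] d [ 0.5 -0.  -0.1] rot [-0.0001 -0.0001  0.0002] w0.0129 g59.7 F [ 0.5 -0.4 -0.5] q [-0.03  0.1  -0.12  0.   -1.35  0.01]
t20.12 p [ 574.3 -156.7   96.5] d [ 0.3  0.1 -0.1] rot [-0.     -0.0001  0.0001] w0.0128 g59.7 F [-0.3  0.  -0.2] q [ 0.07  0.06 -0.17  0.   -1.34 -0.09]
[-0.08  0.03 -0.02]
```

Scaled: -0.01 m / 0.8 = -0.0125, -0.008 m / 0.8 = -0.01.

```bash
echo '[[0.005,[-0.0125,0,0],[0,0,0]],[0.005,[-0.0125,0,0],[0,0,0]],[0.005,[-0.01,0,0],[0,0,0]],[0.005,[-0.0075,0,0],[0,0,0]],[0.005,[-0.005,0,0],[0,0,0]],[0.005,[0,0,0],[0,0,0]],[0.005,[0,0,0],[0,0,0]]]' > next.json && python3 shift.py next.json >/dev/null
python3 go.py .5755 -.097 .0966 3.123
python3 -c "from station import bot, vision;print(bot.read_state()['wrist_torque'].round(2))"
```

```text
t20.70 p [ 575.  -118.4   96.5] d [-21.4  -0.2  -0.1] rot [-0.     -0.      0.0001] w0.0127 g59.7 F [ 0.4 -0.6 -0.9] q [ 0.14  0.04 -0.19  0.   -1.34 -0.16]
[-0.09 -0.03  0.02]
```

Tip inside the second bushing without force. Advancing the rest, then measuring the protrusion.

Scaled: -0.008 m / 0.8 = -0.01, -0.007 m / 0.8 = -0.0088.

```bash
echo '[[0.005,[-0.01,0,0],[0,0,0]],[0.005,[-0.0088,0,0],[0,0,0]],[0.005,[-0.0063,0,0],[0,0,0]],[0.005,[-0.0019,0,0],[0,0,0]],[0.005,[0,0,0],[0,0,0]],[0.005,[0,0,0],[0,0,0]],[0.005,[0,0,0],[0,0,0]]]' > next.json && python3 shift.py next.json >/dev/null
python3 go.py .5755 -.097 .0966 3.123
python3 - <<'E'
from rodm import *;from station import bot, vision
S,T=vision.capture("scene"),vision.capture("top");print(bot.read_state()['wrist_torque'].round(2))
f=lambda a,k:cv2.resize(a,None,fx=k,fy=k,interpolation=cv2.INTER_CUBIC)
A=np.zeros((600,800,3),np.uint8);A[:400,:400]=f(S["color"][255:295,330:370],10);A[:280,400:]=f(T["color"][217:245,235:275],10)
A[400:600,:400]=f(S["color"][220:290,265:405],400/140);A[300:540,400:]=f(T["color"][205:265,235:435],4)
cv2.imwrite("pics/r3.png",A[...,::-1])
ax=lambda y:(.5778+.0185*y,.0308+y,.084)
P=[ax(.0775),ax(.0925)];print("mouth_a, tip goal  S",proj(S,P),"T",proj(T,P))
E
```

```text
t21.28 p [575.3 -97.2  96.4] d [-0.2 -0.2 -0.2] rot [ 0.0001  0.     -0.0005] w0.0127 g59.7 F [ 0.1 -0.4 -0.1] q [ 0.18  0.03 -0.2  -0.   -1.34 -0.2 ]
[-0.08  0.05 -0.05]Traceback (most recent call last):
  File "<stdin>", line 5, in <module>
ValueError: could not broadcast input array from shape (240,800,3) into shape (240,400,3)
```

```bash
python3 - <<'E'
from rodm import *;from station import bot, vision
S,T=vision.capture("scene"),vision.capture("top")
f=lambda a,k:cv2.resize(a,None,fx=k,fy=k,interpolation=cv2.INTER_CUBIC)
A=np.zeros((600,800,3),np.uint8);A[:400,:400]=f(S["color"][255:295,330:370],10);A[:280,400:]=f(T["color"][217:245,235:275],10)
A[400:600,:400]=f(S["color"][220:290,265:405],400/140);A[300:540,400:]=f(T["color"][205:265,235:335],4)
cv2.imwrite("pics/r3.png",A[...,::-1])
ax=lambda y:(.5778+.0185*y,.0308+y,.084)
P=[ax(.0775),ax(.0925)];print("mouth_a, tip goal  S",proj(S,P),"T",proj(T,P))
E
```

```text
mouth_a, tip goal  S [[346.82870681 276.70504549]
 [351.87780791 280.63986613]] T [[259.02068298 232.45161581]
 [251.00208838 232.43952254]]
```

View pics/r3.png

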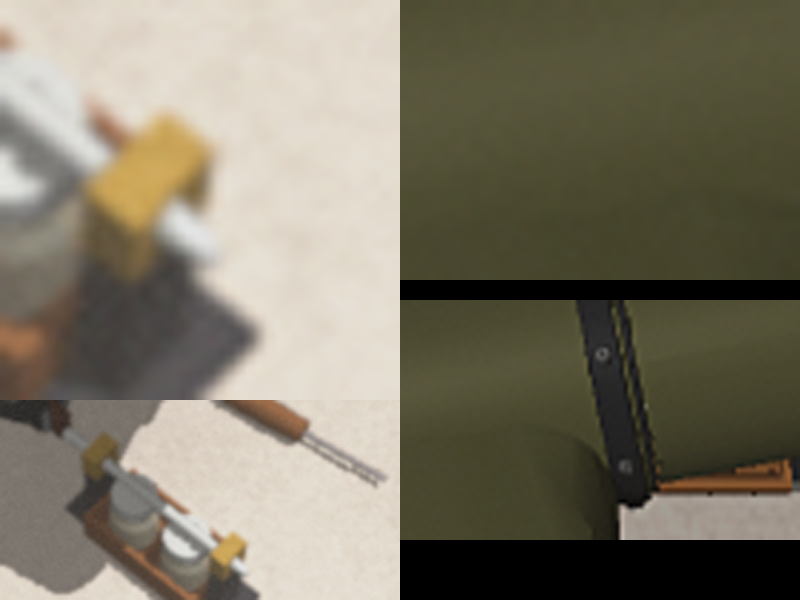

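The tip shows at crop (213,255) in scene, just beyond bushing a, with the rod over both lids; top is blocked by the arm. Next I refine the tip and mouth positions from the saturation profile along the bore axis.

```bash
python3 - <<'E'
from h import *;from station import bot, vision
S=vision.capture("scene");S3=dict(np.load("pics/s3.npz"))
ax=lambda y:(.5778+.0185*y,.0308+y,.084)
def prof(c,ys):
    sat=cv2.cvtColor(c["color"],cv2.COLOR_RGB2HSV)[...,1].astype(np.float32)
    p=proj(c,[ax(y) for y in ys]).astype(np.float32);return cv2.remap(sat,p[:,:1],p[:,1:],cv2.INTER_LINEAR).ravel().round().astype(int)
y=np.arange(.072,.106,.002);print((y*1e3).round().astype(int));print(prof(S,y))
# reference: in s3 the tip stood (kinematics) at rack y = -.0634-.0308
y3=np.arange(-.112,-.078,.002);print((y3*1e3).round().astype(int),"ref tip %.1f"%(1e3*(-.2834+.22-.0308)));print(prof(S3,y3))
E
```

```text
[ 72  74  76  78  80  82  84  86  88  90  92  94  96  98 100 102 104]
[126  70  25   6   2   1   1   2   5   7  20  22  19  20  21  21  22]
[-112 -110 -108 -106 -104 -102 -100  -98  -96  -94  -92  -90  -88  -86
  -84  -82  -80] ref tip -94.2
[  7   6   4   4   4   7   8   7  15  22  27  27  29  48  80 117 138]
```

```bash
python3 -c "from station import bot, vision;print(bot.hand_in())"
```

```text
the job is handed in; nothing more can be done
None
```

Both jars stand in the rack and the rod runs through both bushings over their lids, tip about 15 mm out (estimated from the arm's pose and one camera), still held by its handle with almost no side force. I handed the job in at about 21 s.

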